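Put the returned amber bottles away by cap colour

ROBOT

A 7-joint arm with a two-finger parallel gripper is mounted at the origin on the work surface. World frame = base frame: x ahead of the robot, y to its left, z up, the work surface at z = 0. Lengths are in m, angles in rad, forces in N, time in s.
With the tool pointing down it reaches from about 0.4 to 0.875 m from the base axis. Payload 6.5 kg.
Tool frame: the origin (TCP) lies midway between the tips of the shut fingers; the grasp point (between the pads) lies 19 mm behind it; z points along the fingers, y is the direction in which the jaws open and shut (so a half turn about z gives the same grasp; the last joint's range is limited). The gripper opens to 85 mm and grips with 20 to 120 N. Pads are 22 mm wide; open, the fingers measure 114 mm over their backs; the gripper's body (76 mm by 85 mm) begins 54 mm behind the grasp point. The pads swing forward as they close: fully open they stand 13 mm farther back than shut.
Start: joints at [1.124, 0.536, -0.004, 1.538, 0.003, 1.067, -0.071], TCP at [0.242, -0.603, 0.231] pointing down, gripper open.
Joint ranges: [-2.7, 2.7], [-0.37, 2.16], [-1.27, 1.26], [0.24, 2.4], [-1.31, 4.45], [0.19, 1.91], [-2.76, 2.76]. Speed limits (rad/s): [2.39, 2.39, 3.14, 3.14, 3.14, 3.14, 3.14].

INTERFACE

Orientations are given as a unit quaternion [w, x, y, z].
In Python, from workcell import ctrl, vision gives the robot as it stands. The module is installed in compiled form; this text tells all that it offers.
- The arm moves only by the tool carry_out, never from a script. Its argument "steps" is a list of rows, each a list of 5 numbers: the closure, from 0 (fully open) to 1 (shut), then the shift along the tool's x, y, z in m, then the turn about the tool's z in degrees. A call has 1 to 20 rows; each row is the pose to reach, as a shift and turn from the pose commanded when the call began, along the tool's axes at that moment; what a row does not reach only later rows make up. A row lasts 1/8 s, in which the tool goes at most 62.5 mm and 10.7 degrees, less where a joint would pass 70% of its speed; a pose out of reach is approached as far as the arm can. A call with a gripper value outside its range is refused whole. The fingers move at their own pace and stop on an object; "newtons" is the grip in N (left out, the last holds). Time passes only in rows, so rows that repeat a pose let the fingers close. It gives the time, the measured TCP pose, the force and the opening at its end, in the units of the state.
- ctrl.sense(): the state, without advancing time (a new reading comes with each control period).
- vision.get_image(name): name is "scene" or "top" or "wrist"; returns a dict with "pixels" (420x560x3 uint8, red, green, blue), "vfov" (degrees; the focal length in pixels is half the picture's height over the tangent of half this angle, whatever the lens; pixels are square), "cx", "cy" (the principal point, pixels), "dist_coeffs" ([k1, k2, p1, p2, k3] as OpenCV has them; the pictures are not rectified), "R" (3x3) and "t" (3): a world point X has camera coordinates R X + t; the wrist camera has in their place "tool_from_camera" (4x4, takes a point from camera to tool coordinates, whose origin is the TCP and whose axes are the flange's). Camera axes: x right, y down, z forward; pixel columns grow to the right and rows downward; lengths in m; the calibration is good to about 2 mm. A picture is of the moment at which its call begins: read the wrist's pose just before it. There is no depth.
- ctrl.job_done(): hands the job in, once; it reports no verdict.
The state is a dict: "clock": time; "q": joint angles; "joint_velocities": joint speeds; "joint_efforts": joint torques, N m; "tcp_pos": TCP position; "ee_rot": TCP orientation; "contact_force": force on the tool from outside, world axes, zero at the start; "ft_torque": the same for the moment, N m; "grip_width": finger opening in m.
Only numpy, scipy, OpenCV 4.12 (cv2) and the standard library are available. Lean on these libraries where they do the work, as an engineer would, in place of code of your own. Each camera call takes 0.05 s, during which the arm holds its last target.

TASK

Four brown amber-glass medicine bottles have come back to the pharmacy counter: put each one away, standing upright, in the small stock bin of the same colour as its cap. Set the glass down gently without dropping it or knocking it over, and leave the white plastic bottles where they stand, whatever the colour of their caps.

Things in the scene. Friction and masses are not known exactly. Their poses are not given: they have to be found in the camera images.
- red_bottle: Dark amber (brown) glass medicine bottle with a red cap. Round, standing upright and loose: body 40 mm in diameter up to 66 mm height with a white blank label around it, a short shoulder, then a red cap 27 mm in diameter from 76 to 95 mm (total height 95 mm). About 70 to 140 g. Origin: centre of its underside; z up along its axis. It belongs in the red bin.
- blue_bottle: Dark amber (brown) glass medicine bottle with a blue cap. Round, standing upright and loose: body 40 mm in diameter up to 66 mm height with a white blank label around it, a short shoulder, then a blue cap 27 mm in diameter from 76 to 95 mm (total height 95 mm). About 70 to 140 g. Origin: centre of its underside; z up along its axis. It belongs in the blue bin.
- green_bottle: Dark amber (brown) glass medicine bottle with a green cap. Round, standing upright and loose: body 40 mm in diameter up to 66 mm height with a white blank label around it, a short shoulder, then a green cap 27 mm in diameter from 76 to 95 mm (total height 95 mm). About 70 to 140 g. Origin: centre of its underside; z up along its axis. It belongs in the green bin.
- yellow_bottle: Dark amber (brown) glass medicine bottle with a yellow cap. Round, standing upright and loose: body 40 mm in diameter up to 66 mm height with a white blank label around it, a short shoulder, then a yellow cap 27 mm in diameter from 76 to 95 mm (total height 95 mm). About 70 to 140 g. Origin: centre of its underside; z up along its axis. It belongs in the yellow bin.
- white_bottle_blue: White plastic bottle with a blue cap, same shape as the amber ones, to be left where it stands. Round, standing upright and loose: body 40 mm in diameter up to 66 mm height with a white blank label around it, a short shoulder, then a blue cap 27 mm in diameter from 76 to 95 mm (total height 95 mm). About 70 to 140 g. Origin: centre of its underside; z up along its axis.
- white_bottle_red: White plastic bottle with a red cap, same shape as the amber ones, to be left where it stands. Round, standing upright and loose: body 40 mm in diameter up to 66 mm height with a white blank label around it, a short shoulder, then a red cap 27 mm in diameter from 76 to 95 mm (total height 95 mm). About 70 to 140 g. Origin: centre of its underside; z up along its axis.
- red_bin: Shallow red plastic stock bin, fixed to the counter, open on top: 76 mm square outside, 68 mm square inside, walls 4 mm thick and 26 mm high, floor 4 mm thick (a bottle in it stands 4 mm above the counter). Empty at the start. Origin: centre of its underside on the counter; x and y along its sides, z up. A small white label is on its -x side.
- blue_bin: Shallow blue plastic stock bin, fixed to the counter, open on top: 76 mm square outside, 68 mm square inside, walls 4 mm thick and 26 mm high, floor 4 mm thick (a bottle in it stands 4 mm above the counter). Empty at the start. Origin: centre of its underside on the counter; x and y along its sides, z up. A small white label is on its -x side.
- green_bin: Shallow green plastic stock bin, fixed to the counter, open on top: 76 mm square outside, 68 mm square inside, walls 4 mm thick and 26 mm high, floor 4 mm thick (a bottle in it stands 4 mm above the counter). Empty at the start. Origin: centre of its underside on the counter; x and y along its sides, z up. A small white label is on its -x side.
- yellow_bin: Shallow yellow plastic stock bin, fixed to the counter, open on top: 76 mm square outside, 68 mm square inside, walls 4 mm thick and 26 mm high, floor 4 mm thick (a bottle in it stands 4 mm above the counter). Empty at the start. Origin: centre of its underside on the counter; x and y along its sides, z up. A small white label is on its -x side.

How it is judged:
At the end, for the whole second after the job is handed in: Each amber bottle stands upright (0.12 rad), released and at rest, in the bin of its cap's colour, its axis within 18 mm of the bin's centre along each side, its foot at most 10 mm above the counter; both white bottles upright (0.12 rad), within 20 mm of their starts (x of red_bottle in the frame of red_bin between -0.018 and 0.018 m and y of red_bottle in the frame of red_bin between -0.018 and 0.018 m and z of red_bottle in the frame of red_bin below 0.01 m and angle between each of red_bottle, blue_bottle, green_bottle, yellow_bottle, white_bottle_blue, white_bottle_red's own z axis and vertical below 0.12 rad and linear speed of each of red_bottle, blue_bottle, green_bottle, yellow_bottle below 0.02 m/s and angular speed of each of red_bottle, blue_bottle, green_bottle, yellow_bottle below 0.2 rad/s and contact force between the fingers and red_bottle below 0.05 N and x of blue_bottle in the frame of blue_bin between -0.018 and 0.018 m and y of blue_bottle in the frame of blue_bin between -0.018 and 0.018 m and z of blue_bottle in the frame of blue_bin below 0.01 m and contact force between the fingers and blue_bottle below 0.05 N and x of green_bottle in the frame of green_bin between -0.018 and 0.018 m and y of green_bottle in the frame of green_bin between -0.018 and 0.018 m and z of green_bottle in the frame of green_bin below 0.01 m and contact force between the fingers and green_bottle below 0.05 N and x of yellow_bottle in the frame of yellow_bin between -0.018 and 0.018 m and y of yellow_bottle in the frame of yellow_bin between -0.018 and 0.018 m and z of yellow_bottle in the frame of yellow_bin below 0.01 m and contact force between the fingers and yellow_bottle below 0.05 N and distance of each of white_bottle_blue, white_bottle_red from where it was at the start of the episode below 0.02 m); the robot touches nothing.
It fails at once if a white bottle is shifted by more than 20 mm or tipped over (distance of any of white_bottle_blue, white_bottle_red from where it was at the start of the episode above 0.02 m or angle between any of white_bottle_blue, white_bottle_red's own z axis and vertical above 0.3 rad).
It fails at once if an amber glass bottle is dropped (falls freely by more than about 25 mm) or thrown ((contact force between the fingers and red_bottle below 0.01 N and linear speed of red_bottle above 0.7 m/s) or (contact force between the fingers and blue_bottle below 0.01 N and linear speed of blue_bottle above 0.7 m/s) or (contact force between the fingers and green_bottle below 0.01 N and linear speed of green_bottle above 0.7 m/s) or (contact force between the fingers and yellow_bottle below 0.01 N and linear speed of yellow_bottle above 0.7 m/s)).
It fails at once if an amber glass bottle is tipped over (angle between any of red_bottle, blue_bottle, green_bottle, yellow_bottle's own z axis and vertical above 0.9 rad).
It also fails if it takes over 115 s, if anything falls off the work surface, if the arm or the gripper's body presses on something with over 40 N, if the wrist force passes 120 N, or if a joint passes its speed limit or range.

## Working session

There is one attempt and no reset: what is moved stays moved. The work goes in short steps, Python scripts to look and compute and a tool call to move; the robot and the scene stay as the last step left them, time stands still between calls to the robot, and variables do not carry over. Pictures are saved under pics/ and viewed, and the job is handed in when it is done.

Besides the shell and the picture viewer there is one more tool, called after "Request:" as name(argument=value, ...) on one line, values as JSON. carry_out: Moves the arm, as the interface text tells. Its arguments: {"type":"object","properties":{"steps":{"type":"array"},"newtons":{"type":"number"}},"required":["steps"]}

```bash
mkdir -p pics
python3 - <<'E'
from workcell import ctrl, vision
import cv2,json,numpy as np
s=ctrl.sense(); print({k:np.round(v,3).tolist() for k,v in s.items()})
import pickle
d={}
for n in ["scene","top","wrist"]:
    im=vision.get_image(n); d[n]=im
    cv2.imwrite(f"pics/{n}0.png",im["pixels"][:,:,::-1])
    print(n,{k:np.round(v,3).tolist() for k,v in im.items() if k!="pixels"})
pickle.dump(d,open("d0.pkl","wb"))
E
```

```text
{'clock': 0.0, 'q': [1.124, 0.537, -0.004, 1.539, 0.003, 1.067, -0.071], 'joint_velocities': [-0.002, 0.0, 0.001, -0.0, -0.001, -0.0, -0.002], 'joint_efforts': [-0.001, -58.34, 1.048, -25.91, 0.012, 0.01, 0.0], 'tcp_pos': [0.241, -0.603, 0.23], 'ee_rot': [-0.001, 0.982, 0.189, -0.0], 'contact_force': [-0.669, -0.986, -0.343], 'ft_torque': [0.0, -0.011, 0.001], 'grip_width': 0.086}
scene {'vfov': 42.274, 'cx': 285.348, 'cy': 216.486, 'dist_coeffs': [-0.044, 0.0, 0.0, 0.0, 0.0], 'R': [[0.78, 0.625, -0.014], [0.507, -0.646, -0.57], [-0.365, 0.438, -0.821]], 't': [-0.406, -0.226, 1.478]}
top {'vfov': 53.54, 'cx': 272.213, 'cy': 204.336, 'dist_coeffs': [0.011, 0.0, 0.0, 0.0, 0.0], 'R': [[0.024, -1.0, 0.016], [-0.984, -0.026, -0.179], [0.179, -0.011, -0.984]], 't': [-0.014, 0.505, 1.124]}
wrist {'vfov': 58.783, 'cx': 276.93, 'cy': 213.287, 'dist_coeffs': [-0.012, 0.0, 0.0, 0.0, 0.0], 'tool_from_camera': [[-0.001, -0.957, -0.289, 0.074], [1.0, -0.001, 0.0, 0.0], [-0.001, -0.289, 0.957, -0.142], [0.0, 0.0, 0.0, 1.0]]}
```

View pics/top0.png

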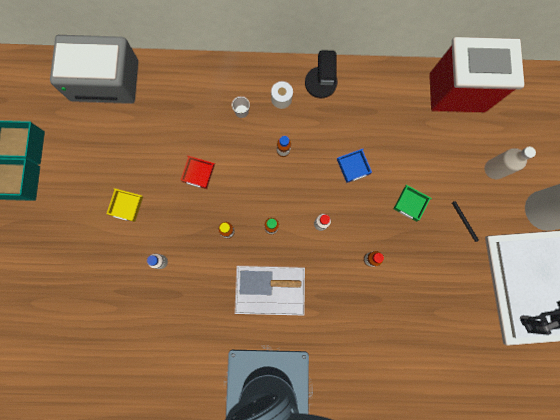

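View pics/scene0.png

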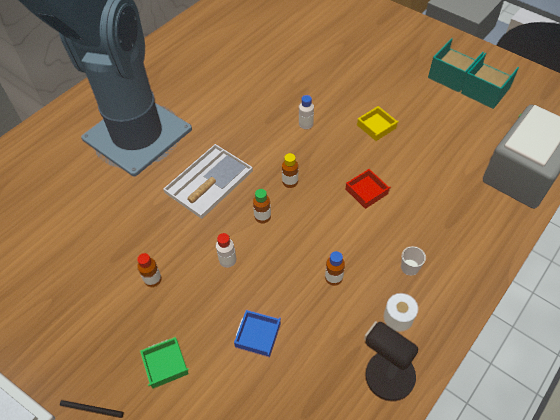

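The top view shows the ambers at about red (376,259), blue (284,144), green (271,225) and yellow (225,229). The whites are at red-capped (323,221) and blue-capped (155,261). The bins are at red (198,172), yellow (125,205), blue (354,166) and green (411,203). Next I measure caps across two views and bins on the rim plane.

```bash
cat > h.py <<'E'
import cv2,numpy as np
def K(im):
    h=im["pixels"].shape[0]; f=h/2/np.tan(np.radians(im["vfov"])/2)
    return np.array([[f,0,im["cx"]],[0,f,im["cy"]],[0,0,1.]])
def rays(im,px,s=None):
    u=cv2.undistortPoints(np.float64(px).reshape(-1,1,2),K(im),np.float64(im["dist_coeffs"])).reshape(-1,2)
    d=np.c_[u,np.ones(len(u))]
    if "R" in im:
        R=np.array(im["R"]);o=-R.T@np.array(im["t"]);return o,d@R
    from scipy.spatial.transform import Rotation as Ro
    w,x,y,z=s["ee_rot"];Rt=Ro.from_quat([x,y,z,w]).as_matrix();T=np.array(im["tool_from_camera"])
    return Rt@T[:3,3]+np.array(s["tcp_pos"]), d@(Rt@T[:3,:3]).T
def plane(im,px,z,s=None):
    o,d=rays(im,px,s); return o+d*((z-o[2])/d[:,2])[:,None]
def tri(a,pa,b,pb):
    o1,d1=rays(a,[pa]);o2,d2=rays(b,[pb]);d1=d1[0]/np.linalg.norm(d1);d2=d2[0]/np.linalg.norm(d2)
    t=np.linalg.lstsq(np.c_[d1,-d2],o2-o1,rcond=None)[0]
    p,q=o1+d1*t[0],o2+d2*t[1]; return (p+q)/2,np.linalg.norm(p-q)
H={"red":[(0,6),(175,180)],"yellow":[(22,34)],"green":[(50,75)],"blue":[(105,122)]}
def mask(im,c,smin=150,vmin=60):
    h=cv2.cvtColor(im["pixels"],cv2.COLOR_RGB2HSV);m=0
    for a,b in H[c]: m=m|cv2.inRange(h,(a,smin,vmin),(b,255,255))
    return m
def blobs(im,c,amin=15,**k):
    n,l,st,ce=cv2.connectedComponentsWithStats(mask(im,c,**k))
    return [(st[i,4],ce[i],l==i) for i in range(1,n) if st[i,4]>=amin]
E
python3 - <<'E'
import pickle;from h import *
d=pickle.load(open("d0.pkl","rb"))
for n in["top","scene"]:
  for c in H:
    for a,ce,m in blobs(d[n],c):
      print(n,c,a,ce.round(1),"z.095",plane(d[n],[ce],.09)[0].round(3))
      if 250<a<2500:
        ct=max(cv2.findContours(m.astype('uint8'),0,1)[0],key=cv2.contourArea).reshape(-1,2)
        P=plane(d[n],ct,.026)[:,:2]
        r=cv2.minAreaRect(P.astype('float32')*1000);print("   BIN",np.round(r[0],1),np.round(r[1],1),round(r[2],1))
E
```

```text
top red 2263 [459.2  91.1] z.095 [ 0.84  -0.526  0.09 ]
   BIN [ 866.9 -566.5] [228.7 208. ] 52.3
top red 661 [197.9 171.6] z.095 [0.582 0.205 0.09 ]
   BIN [598.4 218.2] [78.7 79.2] 75.6
top red 75 [324.4 219. ] z.095 [ 0.461 -0.142  0.09 ]
top red 92 [377.8 257.5] z.095 [ 0.361 -0.284  0.09 ]
top yellow 795 [124.2 204.3] z.095 [0.486 0.396 0.09 ]
   BIN [497.3 419.2] [84.8 78.1] 76.3
top yellow 87 [224.2 227.2] z.095 [0.431 0.126 0.09 ]
top green 689 [411.8 202.2] z.095 [ 0.513 -0.379  0.09 ]
   BIN [ 523.5 -402.7] [78.4 79.5] 62.8
top green 68 [271.1 223.1] z.095 [0.446 0.001 0.09 ]
top blue 70 [283.9 140.6] z.095 [ 0.678 -0.029  0.09 ]
top blue 678 [353.7 165. ] z.095 [ 0.613 -0.223  0.09 ]
   BIN [ 631.1 -236.9] [75.8 81.6] 22.0
top blue 56 [153.1 260.3] z.095 [0.339 0.308 0.09 ]
scene red 952 [366.9 188. ] z.095 [0.629 0.166 0.09 ]
   BIN [605.7 213.4] [88.8 88. ] 74.9
scene red 136 [223.  239.6] z.095 [ 0.463 -0.142  0.09 ]
scene red 138 [143.9 259.7] z.095 [ 0.365 -0.284  0.09 ]
scene yellow 848 [376.8 122.8] z.095 [0.533 0.355 0.09 ]
   BIN [503.5 413.8] [97.1 91.3] 77.8
scene yellow 121 [289.4 159. ] z.095 [0.434 0.125 0.09 ]
scene green 76 [260.4 193.1] z.095 [0.445 0.004 0.09 ]
scene green 1275 [163.6 362.2] z.095 [ 0.56  -0.414  0.09 ]
   BIN [ 532.5 -405.9] [78.2 83.4] 61.6
scene blue 50 [305.9  98.6] z.095 [0.339 0.315 0.09 ]
scene blue 99 [335.7 256.6] z.095 [ 0.679 -0.026  0.09 ]
scene blue 1143 [257.3 332.9] z.095 [ 0.66  -0.259  0.09 ]
   BIN [ 637.5 -240.7] [76.5 81.6] 22.0
```

Both views agree to within about 5 mm, and the bin sizes match the 76 mm outside. I'll start with red, with the jaws opening radially.

```bash
cat > go.py <<'E'
import sys,numpy as np
from workcell import ctrl
# args: x y z  -> shift (mm-rounded) in tool axes and turn for radial jaws; optional jaw azimuth deg
def go(x,y,z,az=None):
    s=ctrl.sense();w,a,b,c=s["ee_rot"];psi=2*np.arctan2(b,a)
    az=np.degrees(np.arctan2(y,x)) if az is None else az
    dx,dy,dz=np.array([x,y,z])-s["tcp_pos"]
    t=(np.degrees(psi)-(az+90)+90)%180-90
    print("shift",np.round([dx*np.cos(psi)+dy*np.sin(psi),dx*np.sin(psi)-dy*np.cos(psi),-dz],4),"turn",round(t,1),"t",s["clock"],"tcp",np.round(s["tcp_pos"],3),"q1,7",np.round([s["q"][0],s["q"][6]],2),"w",round(s["grip_width"],4))
v=list(map(float,sys.argv[1:]));go(*v)
E
python3 go.py .363 -.284 .15
```

```text
shift [ 0.2315 -0.2509  0.0806] turn -30.1 t 0.15 tcp [ 0.241 -0.603  0.231] q1,7 [ 1.12 -0.07] w 0.0854
```

Request:
carry_out(steps=[[0,0.029,-0.031,0.01,-4],[0,0.058,-0.063,0.02,-8],[0,0.087,-0.094,0.03,-12],[0,0.116,-0.125,0.04,-16],[0,0.145,-0.157,0.05,-20],[0,0.174,-0.188,0.06,-24],[0,0.203,-0.22,0.07,-28],[0,0.2315,-0.251,0.08,-30],[0,0.2315,-0.251,0.08,-30],[0,0.2315,-0.251,0.08,-30]], newtons=40)

```text
clock: 1.4
tcp_pos: [0.363, -0.285, 0.1514]
ee_rot: [0.0, 0.9, 0.437, -0.0]
contact_force: [0.3, -1.5, 0.4]
grip_width: 0.0856
```

```bash
python3 go.py .363 -.284 .03
python3 - <<'E'
from workcell import ctrl,vision;from h import *
s=ctrl.sense();im=vision.get_image("wrist");cv2.imwrite("pics/w1.png",im["pixels"][:,:,::-1])
for a,ce,m in blobs(im,"red"):print(a,ce.round(1),plane(im,[ce],.09,s)[0].round(3))
print(s["q"],s["contact_force"])
E
```

```text
shift [ 0.0008 -0.0006  0.1214] turn -0.2 t 1.4 tcp [ 0.363 -0.285  0.151] q1,7 [ 0.75 -0.21] w 0.0856
1859 [275.2 229.6] [ 0.364 -0.283  0.09 ]
[ 0.75460571  0.3489974  -0.22159265  2.07946525  0.11440928  0.72415591
 -0.20673098] [ 0.32098033 -1.48312444  0.39120407]
```

View pics/w1.png

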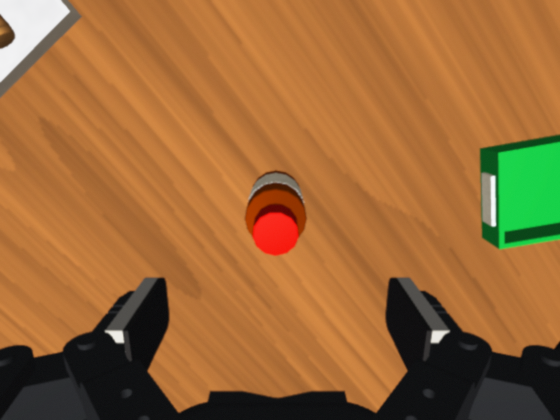

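The amber bottle with the red cap is at (275,230), centred between the jaws. The wrist view puts it at (0.364,-0.283), which agrees. I'll descend, grip and lift.

Request:
carry_out(steps=[[0,0.001,0,0.03,0],[0,0.001,0,0.06,0],[0,0.001,0,0.09,0],[0,0.001,0,0.11,0],[0,0.001,0,0.121,0],[0,0.001,0,0.121,0],[0.4,0.001,0,0.121,0],[0.8,0.001,0,0.121,0],[0.8,0.001,0,0.121,0],[0.8,0.001,0,0.121,0],[0.8,0.001,0,0.121,0],[0.8,0.001,0,0.121,0]], newtons=40)

```text
clock: 2.95
tcp_pos: [0.364, -0.2838, 0.031]
ee_rot: [0.0, 0.899, 0.437, 0.0]
contact_force: [-0.4, 0.2, 5.7]
grip_width: 0.0394
```

```bash
python3 go.py .6 .219 .16
```

```text
shift [ 0.5411 -0.1253 -0.129 ] turn -58.2 t 2.95 tcp [ 0.364 -0.284  0.031] q1,7 [ 0.7  -0.29] w 0.0394
```

Request:
carry_out(steps=[[0.8,0,0,-0.03,0],[0.8,0,0,-0.07,0],[0.8,0,0,-0.11,0],[0.8,0,0,-0.13,0],[0.8,0.03,-0.007,-0.13,-4],[0.8,0.075,-0.017,-0.13,-8],[0.8,0.12,-0.028,-0.13,-13],[0.8,0.165,-0.038,-0.13,-18],[0.8,0.21,-0.049,-0.13,-23],[0.8,0.255,-0.059,-0.13,-28],[0.8,0.3,-0.069,-0.13,-33],[0.8,0.345,-0.08,-0.13,-38],[0.8,0.39,-0.09,-0.13,-43],[0.8,0.435,-0.101,-0.13,-48],[0.8,0.48,-0.111,-0.13,-53],[0.8,0.52,-0.12,-0.13,-58],[0.8,0.541,-0.125,-0.13,-58],[0.8,0.541,-0.125,-0.13,-58],[0.8,0.541,-0.125,-0.13,-58]])

```text
clock: 5.32
tcp_pos: [0.5996, 0.2175, 0.1599]
ee_rot: [0.0, 0.575, 0.818, -0.001]
contact_force: [-0.4, -0.5, -1.1]
grip_width: 0.0389
```

```bash
cat > bin.py <<'E'
import sys
from workcell import ctrl,vision;from h import *
c,name=sys.argv[1:3]
s=ctrl.sense();im=vision.get_image("wrist");cv2.imwrite(f"pics/{name}.png",im["pixels"][:,:,::-1])
for a,ce,m in blobs(im,c,200):
    ct=max(cv2.findContours(m.astype('uint8'),0,1)[0],key=cv2.contourArea).reshape(-1,2)
    r=cv2.minAreaRect((plane(im,ct,.026,s)[:,:2]*1000).astype('float32'))
    print(a,ce.round(1),"z.09",plane(im,[ce],.09,s)[0].round(3),"rim",np.round(r[0],1),np.round(r[1],1),round(r[2],1))
E
python3 bin.py red w2; python3 go.py .6 .219 .036
```

```text
8094 [282.2 187.8] z.09 [0.594 0.242 0.09 ] rim [602.2 221.7] [79.1 76.3] 75.5
6335 [277.9 359.8] z.09 [0.632 0.129 0.09 ] rim [648.7  82.1] [88.9 84.7] 19.8
shift [0.0016 0.0009 0.1241] turn -0.3 t 5.375 tcp [0.6   0.217 0.16 ] q1,7 [-0.05 -0.37] w 0.0393
```

View pics/w2.png

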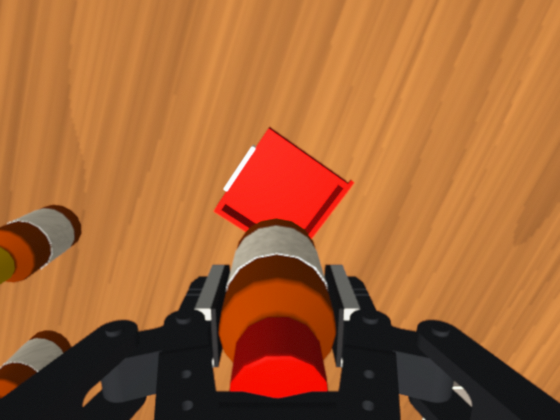

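The bottle is held upright and the red bin is at about (280,185), with its centre near (0.601,0.220). I'll lower, release and rise.

Request:
carry_out(steps=[[0.8,0.002,0.002,0.03,0],[0.8,0.002,0.002,0.06,0],[0.8,0.002,0.002,0.085,0],[0.8,0.002,0.002,0.1,0],[0.8,0.002,0.002,0.112,0],[0.8,0.002,0.002,0.12,0],[0.8,0.002,0.002,0.1245,0],[0.8,0.002,0.002,0.1245,0],[0.8,0.002,0.002,0.1245,0],[0.5,0.002,0.002,0.1245,0],[0.2,0.002,0.002,0.1245,0],[0,0.002,0.002,0.1245,0],[0,0.002,0.002,0.1245,0],[0,0.002,0.002,0.1245,0],[0,0.002,0.002,0.11,0],[0,0.002,0.002,0.08,0],[0,0.002,0.002,0.03,0],[0,0.002,0.002,0,0],[0,0.002,0.002,0,0]])

```text
clock: 7.75
tcp_pos: [0.603, 0.2226, 0.1642]
ee_rot: [0.002, 0.575, 0.818, 0.003]
contact_force: [-0.3, -0.7, -0.4]
grip_width: 0.0854
```

```bash
python3 bin.py red w3; python3 go.py .678 -.028 .16
```

```text
7511 [274.8 199.7] z.09 [0.596 0.238 0.09 ] rim [601.9 220.2] [82.9 76.1] 75.1
shift [-0.2608 -0.0131  0.0021] turn 22.2 t 7.8 tcp [0.602 0.222 0.162] q1,7 [-0.06 -0.37] w 0.0854
```

View pics/w3.png

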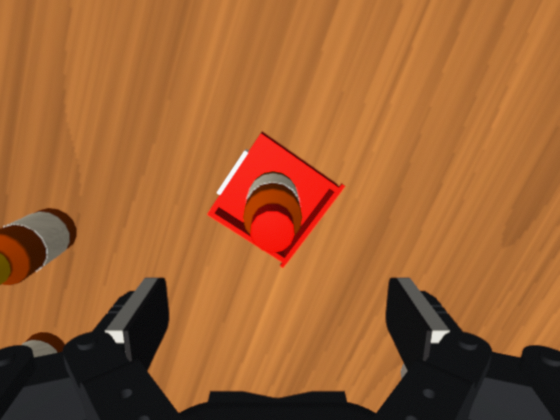

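Red stands centred in its bin with its cap at (272,230). Blue is next.

Request:
carry_out(steps=[[0,-0.03,-0.001,0,4],[0,-0.075,-0.004,0,8],[0,-0.12,-0.006,0,12],[0,-0.165,-0.008,0,16],[0,-0.21,-0.01,0,20],[0,-0.245,-0.012,0.002,22],[0,-0.261,-0.013,0.003,22],[0,-0.261,-0.013,0.003,22],[0,-0.261,-0.013,0.003,22]])

```text
clock: 8.93
tcp_pos: [0.6769, -0.0261, 0.1571]
ee_rot: [-0.001, 0.72, 0.694, 0.0]
contact_force: [-0.1, 0.4, 0.1]
grip_width: 0.0852
```

```bash
python3 bin.py blue w4; python3 go.py .678 -.028 .03
```

```text
1669 [281.9 231.9] z.09 [ 0.68  -0.027  0.09 ] rim [680.2 -50.3] [38.7 33.6] 87.9
1750 [235.7 384.9] z.09 [ 0.645 -0.137  0.09 ] rim [ 626.9 -193.7] [85.9 38.1] 7.9
shift [-0.0021  0.0011  0.1273] turn 0.4 t 8.975 tcp [ 0.677 -0.026  0.157] q1,7 [ 0.25 -0.29] w 0.0854
```

View pics/w4.png

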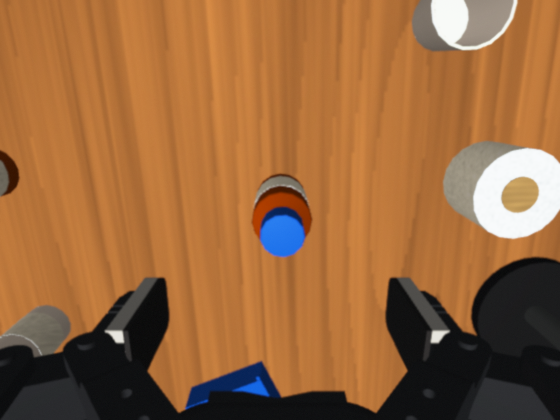

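The blue-capped amber bottle is at (282,232), between the jaws and 3 mm off along y. Its neighbours, the roll and the base at x>440, are clear of the fingers.

Request:
carry_out(steps=[[0,-0.001,0.003,0.03,0],[0,-0.001,0.003,0.06,0],[0,-0.001,0.003,0.09,0],[0,-0.001,0.003,0.115,0],[0,-0.001,0.003,0.127,0],[0,-0.001,0.003,0.127,0],[0.4,-0.001,0.003,0.127,0],[0.8,-0.001,0.003,0.127,0],[0.8,-0.001,0.003,0.127,0],[0.8,-0.001,0.003,0.127,0],[0.8,-0.001,0.003,0.127,0],[0.8,-0.001,0.003,0.127,0]])

```text
clock: 10.48
tcp_pos: [0.6809, -0.0296, 0.0313]
ee_rot: [0.0, 0.72, 0.693, 0.0]
contact_force: [-2.0, 0.4, 6.1]
grip_width: 0.0389
```

```bash
python3 go.py .633 -.239 .16
```

```text
shift [-0.2111 -0.0398 -0.1287] turn 18.5 t 10.475 tcp [ 0.681 -0.03   0.031] q1,7 [ 0.22 -0.34] w 0.0389
```

Request:
carry_out(steps=[[0.8,0,0,-0.03,0],[0.8,0,0,-0.07,0],[0.8,0,0,-0.11,0],[0.8,0,0,-0.13,0],[0.8,-0.025,-0.005,-0.13,3],[0.8,-0.06,-0.011,-0.13,6],[0.8,-0.1,-0.019,-0.13,9],[0.8,-0.14,-0.026,-0.13,12],[0.8,-0.18,-0.034,-0.13,16],[0.8,-0.205,-0.039,-0.13,18],[0.8,-0.211,-0.04,-0.13,18],[0.8,-0.211,-0.04,-0.13,18],[0.8,-0.211,-0.04,-0.13,18]])

```text
clock: 12.1
tcp_pos: [0.6331, -0.2363, 0.1602]
ee_rot: [-0.001, 0.819, 0.574, 0.001]
contact_force: [0.1, 0.5, -0.7]
grip_width: 0.0392
```

```bash
python3 bin.py blue w5; python3 go.py .633 -.239 .036
```

```text
7444 [280.9 188.7] z.09 [ 0.644 -0.214  0.09 ] rim [ 635.4 -238.1] [75.6 82.2] 21.9
6761 [277.6 357.7] z.09 [ 0.602 -0.323  0.09 ] rim [ 580.3 -368. ] [89.5 87.8] 80.3
shift [-0.0022  0.0008  0.1243] turn 0.7 t 12.15 tcp [ 0.633 -0.237  0.16 ] q1,7 [ 0.51 -0.24] w 0.039
```

View pics/w5.png

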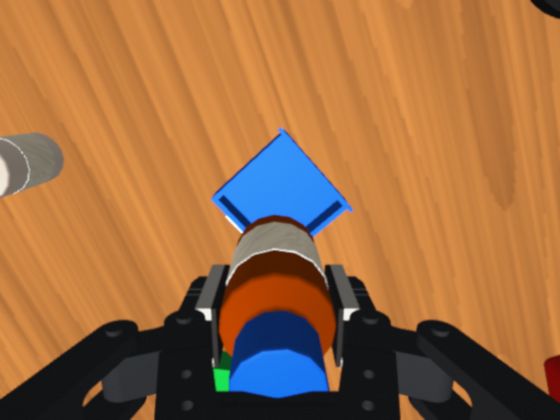

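Blue is held and the bin is at (281,187), centred near (0.634,-0.239). I'll lower and release.

Request:
carry_out(steps=[[0.8,-0.002,0.002,0.03,0],[0.8,-0.002,0.002,0.06,0],[0.8,-0.002,0.002,0.085,0],[0.8,-0.002,0.002,0.1,0],[0.8,-0.002,0.002,0.112,0],[0.8,-0.002,0.002,0.12,0],[0.8,-0.002,0.002,0.1245,0],[0.8,-0.002,0.002,0.1245,0],[0.8,-0.002,0.002,0.1245,0],[0.5,-0.002,0.002,0.1245,0],[0.2,-0.002,0.002,0.1245,0],[0,-0.002,0.002,0.1245,0],[0,-0.002,0.002,0.1245,0],[0,-0.002,0.002,0.1245,0],[0,-0.002,0.002,0.11,0],[0,-0.002,0.002,0.08,0],[0,-0.002,0.002,0.03,0],[0,-0.002,0.002,0,0],[0,-0.002,0.002,0,0]])

```text
clock: 14.52
tcp_pos: [0.6358, -0.242, 0.1645]
ee_rot: [0.003, 0.82, 0.572, 0.002]
contact_force: [0.4, 0.3, -0.1]
grip_width: 0.0856
```

```bash
python3 bin.py blue w6; python3 go.py .446 .002 .16
```

```text
7260 [273.6 190.9] z.09 [ 0.642 -0.221  0.09 ] rim [ 635.6 -237.8] [75.2 82. ] 22.2
shift [ 0.1637 -0.2609  0.0023] turn -20.4 t 14.575 tcp [ 0.634 -0.242  0.162] q1,7 [ 0.52 -0.24] w 0.0853
```

View pics/w6.png

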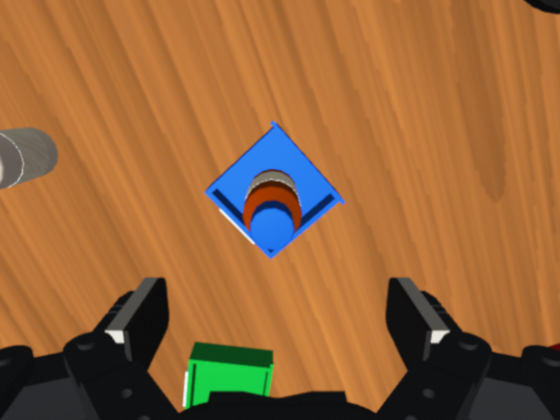

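Blue stands in its bin, with the cap at (271,227). Green is next.

Request:
carry_out(steps=[[0,0.016,-0.026,0,-2],[0,0.04,-0.065,0,-6],[0,0.065,-0.103,0,-10],[0,0.09,-0.143,0,-14],[0,0.114,-0.182,0,-18],[0,0.139,-0.221,0,-20],[0,0.156,-0.249,0.002,-20],[0,0.164,-0.261,0.003,-20],[0,0.164,-0.261,0.003,-20],[0,0.164,-0.261,0.003,-20]])

```text
clock: 15.82
tcp_pos: [0.4461, 0.0015, 0.1572]
ee_rot: [0.0, 0.709, 0.705, 0.0]
contact_force: [-0.7, 0.4, -0.2]
grip_width: 0.085
```

```bash
python3 bin.py green w7; python3 go.py .446 .002 .03
```

```text
1702 [278.6 228.9] z.09 [0.447 0.002 0.09 ] rim [447.5 -20.4] [38.5 34.2] 89.7
shift [ 5.000e-04 -1.000e-04  1.272e-01] turn -0.5 t 15.875 tcp [0.446 0.001 0.157] q1,7 [ 0.34 -0.35] w 0.0856
```

View pics/w7.png

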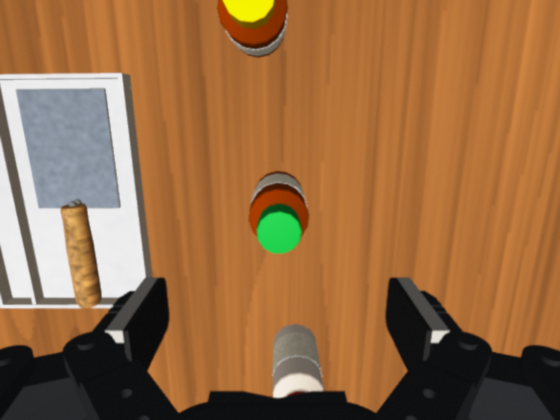

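The green-capped amber bottle is centred at (279,229). The other bottles clear the fingers, and the tray is low.

Request:
carry_out(steps=[[0,0.001,0,0.03,0],[0,0.001,0,0.06,0],[0,0.001,0,0.09,0],[0,0.001,0,0.115,0],[0,0.001,0,0.127,0],[0,0.001,0,0.127,0],[0.4,0.001,0,0.127,0],[0.8,0.001,0,0.127,0],[0.8,0.001,0,0.127,0],[0.8,0.001,0,0.127,0],[0.8,0.001,0,0.127,0],[0.8,0.001,0,0.127,0]])

```text
clock: 17.38
tcp_pos: [0.446, 0.0035, 0.0311]
ee_rot: [0.001, 0.708, 0.706, 0.0]
contact_force: [-1.1, 0.1, 7.2]
grip_width: 0.0391
```

```bash
python3 go.py .525 -.405 .16
```

```text
shift [-0.4083  0.0803 -0.1289] turn 37.5 t 17.375 tcp [0.446 0.004 0.031] q1,7 [ 0.2  -0.54] w 0.0391
```

Request:
carry_out(steps=[[0.8,0,0,-0.03,0],[0.8,0,0,-0.07,0],[0.8,0,0,-0.11,0],[0.8,0,0,-0.13,0],[0.8,-0.025,0.005,-0.13,3],[0.8,-0.065,0.013,-0.13,7],[0.8,-0.105,0.021,-0.13,11],[0.8,-0.145,0.028,-0.13,15],[0.8,-0.185,0.036,-0.13,19],[0.8,-0.225,0.044,-0.13,23],[0.8,-0.265,0.052,-0.13,27],[0.8,-0.305,0.06,-0.13,31],[0.8,-0.345,0.068,-0.13,35],[0.8,-0.38,0.075,-0.13,37],[0.8,-0.4,0.079,-0.13,37],[0.8,-0.408,0.08,-0.13,37],[0.8,-0.408,0.08,-0.13,37],[0.8,-0.408,0.08,-0.13,37]])

```text
clock: 19.62
tcp_pos: [0.5238, -0.4035, 0.16]
ee_rot: [-0.001, 0.895, 0.445, -0.0]
contact_force: [0.1, 0.3, -0.5]
grip_width: 0.0384
```

```bash
python3 bin.py green w8; python3 go.py .525 -.405 .036
```

```text
8368 [282.8 188.8] z.09 [ 0.541 -0.386  0.09 ] rim [ 527.5 -404.4] [82.9 75.4] 62.1
5726 [275.5 362.5] z.09 [ 0.465 -0.479  0.09 ] rim [ 438.  -522.6] [79.3 86. ] 42.2
shift [-0.0006  0.0017  0.1242] turn 0.5 t 19.675 tcp [ 0.524 -0.403  0.16 ] q1,7 [ 0.76 -0.2 ] w 0.0388
```

View pics/w8.png

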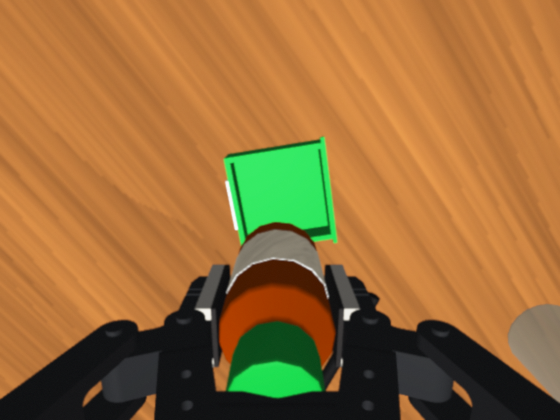

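Green is held and the bin is at (283,192), centred near (0.526,-0.405). I'll lower and release.

Request:
carry_out(steps=[[0.8,0,0.003,0.03,0],[0.8,0,0.003,0.06,0],[0.8,0,0.003,0.085,0],[0.8,0,0.003,0.1,0],[0.8,0,0.003,0.112,0],[0.8,0,0.003,0.12,0],[0.8,0,0.003,0.1245,0],[0.8,0,0.003,0.1245,0],[0.8,0,0.003,0.1245,0],[0.5,0,0.003,0.1245,0],[0.2,0,0.003,0.1245,0],[0,0,0.003,0.1245,0],[0,0,0.003,0.1245,0],[0,0,0.003,0.1245,0],[0,0,0.003,0.11,0],[0,0,0.003,0.08,0],[0,0,0.003,0.03,0],[0,0,0.003,0,0],[0,0,0.003,0,0]])

```text
clock: 22.05
tcp_pos: [0.5282, -0.4078, 0.1645]
ee_rot: [0.003, 0.896, 0.445, 0.002]
contact_force: [0.5, -0.1, -0.9]
grip_width: 0.0855
```

```bash
python3 bin.py green w9; python3 go.py .433 .126 .16
```

```text
7732 [272.1 193.7] z.09 [ 0.539 -0.39   0.09 ] rim [ 525.9 -407.2] [89.8 75.5] 62.1
shift [ 0.3679 -0.397   0.0022] turn -53.4 t 22.1 tcp [ 0.527 -0.407  0.162] q1,7 [ 0.76 -0.2 ] w 0.0855
```

View pics/w9.png

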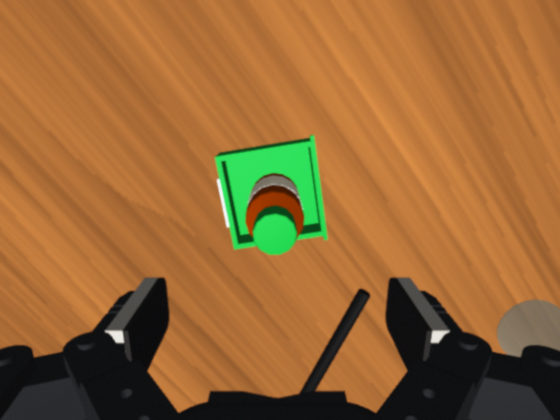

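Green stands in its bin, with the cap at (275,232). Yellow is the last one.

Request:
carry_out(steps=[[0,0.018,-0.02,0,-3],[0,0.048,-0.052,0,-8],[0,0.078,-0.084,0,-13],[0,0.108,-0.117,0,-18],[0,0.138,-0.149,0,-23],[0,0.168,-0.181,0,-28],[0,0.198,-0.214,0,-33],[0,0.228,-0.246,0,-38],[0,0.258,-0.278,0,-43],[0,0.288,-0.311,0,-48],[0,0.318,-0.343,0,-52],[0,0.345,-0.372,0,-53],[0,0.361,-0.39,0.002,-53],[0,0.368,-0.397,0.003,-53],[0,0.368,-0.397,0.003,-53],[0,0.368,-0.397,0.003,-53]])

```text
clock: 24.1
tcp_pos: [0.4325, 0.1252, 0.157]
ee_rot: [-0.0, 0.604, 0.797, -0.0]
contact_force: [0.3, 0.4, 0.5]
grip_width: 0.0855
```

```bash
python3 bin.py yellow w10; python3 go.py .433 .126 .03
```

```text
1758 [277.5 227.6] z.09 [0.432 0.127 0.09 ] rim [438.2 105.5] [34.9 39.2] 15.7
shift [0.0006 0.0006 0.1271] turn -0.5 t 24.15 tcp [0.433 0.125 0.157] q1,7 [ 0.15 -0.41] w 0.0852
```

View pics/w10.png

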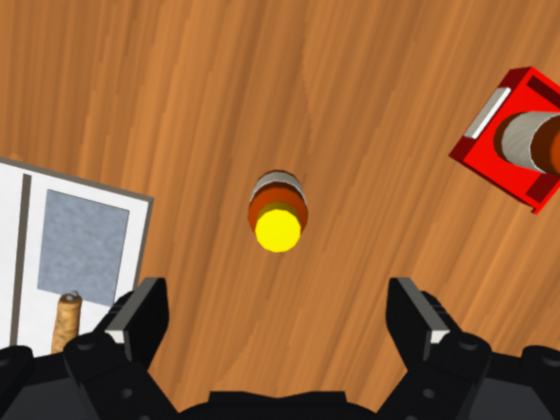

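The yellow-capped amber bottle is centred at (278,228).

Request:
carry_out(steps=[[0,0.001,0,0.03,0],[0,0.001,0,0.06,0],[0,0.001,0,0.09,0],[0,0.001,0,0.115,0],[0,0.001,0,0.127,0],[0,0.001,0,0.127,0],[0.4,0.001,0,0.127,0],[0.8,0.001,0,0.127,0],[0.8,0.001,0,0.127,0],[0.8,0.001,0,0.127,0],[0.8,0.001,0,0.127,0],[0.8,0.001,0,0.127,0]])

```text
clock: 25.65
tcp_pos: [0.4325, 0.1275, 0.031]
ee_rot: [0.0, 0.603, 0.798, 0.0]
contact_force: [-1.0, -0.4, 6.4]
grip_width: 0.0393
```

```bash
python3 go.py .498 .421 .16
```

```text
shift [ 0.2645  0.143  -0.129 ] turn -24.4 t 25.65 tcp [0.433 0.128 0.031] q1,7 [-0.01 -0.62] w 0.0393
```

Request:
carry_out(steps=[[0.8,0,0,-0.03,0],[0.8,0,0,-0.07,0],[0.8,0,0,-0.11,0],[0.8,0,0,-0.13,0],[0.8,0.02,0.011,-0.13,-2],[0.8,0.054,0.029,-0.13,-5],[0.8,0.09,0.049,-0.13,-8],[0.8,0.126,0.068,-0.13,-12],[0.8,0.162,0.088,-0.13,-16],[0.8,0.198,0.107,-0.13,-20],[0.8,0.234,0.127,-0.13,-23],[0.8,0.255,0.138,-0.13,-24],[0.8,0.2645,0.143,-0.13,-24],[0.8,0.2645,0.143,-0.13,-24],[0.8,0.2645,0.143,-0.13,-24]])

```text
clock: 27.52
tcp_pos: [0.4978, 0.4195, 0.1601]
ee_rot: [0.0, 0.425, 0.905, -0.001]
contact_force: [-0.0, -0.5, -1.4]
grip_width: 0.0391
```

```bash
python3 bin.py yellow w11; python3 go.py .498 .421 .036
```

```text
8233 [281.6 188.9] z.09 [0.484 0.44  0.09 ] rim [499.1 423.6] [80.8 77.7] 76.7
6037 [277.2 361.2] z.09 [0.559 0.346 0.09 ] rim [595.1 310.2] [87.4 82.6] 30.4
shift [0.0011 0.001  0.1242] turn -0.5 t 27.575 tcp [0.498 0.419 0.16 ] q1,7 [-0.32 -0.45] w 0.0392
```

View pics/w11.png

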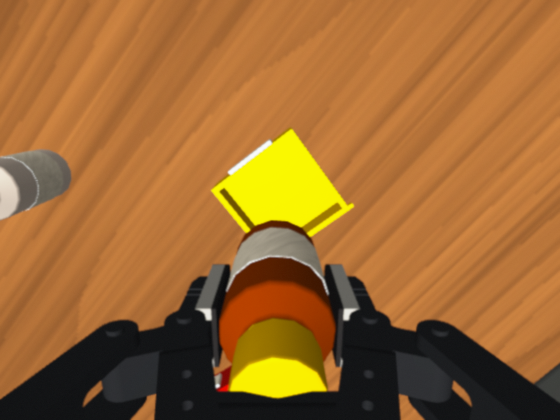

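Yellow is held and the bin is at (282,187), centred near (0.498,0.422). I'll lower, release and rise.

Request:
carry_out(steps=[[0.8,0.002,0.002,0.03,0],[0.8,0.002,0.002,0.06,0],[0.8,0.002,0.002,0.085,0],[0.8,0.002,0.002,0.1,0],[0.8,0.002,0.002,0.112,0],[0.8,0.002,0.002,0.12,0],[0.8,0.002,0.002,0.1245,0],[0.8,0.002,0.002,0.1245,0],[0.8,0.002,0.002,0.1245,0],[0.5,0.002,0.002,0.1245,0],[0.2,0.002,0.002,0.1245,0],[0,0.002,0.002,0.1245,0],[0,0.002,0.002,0.1245,0],[0,0.002,0.002,0.1245,0],[0,0.002,0.002,0.11,0],[0,0.002,0.002,0.08,0],[0,0.002,0.002,0.03,0],[0,0.002,0.002,0,0],[0,0.002,0.002,-0.04,0],[0,0.002,0.002,-0.04,0]])

```text
clock: 30.08
tcp_pos: [0.4991, 0.4259, 0.205]
ee_rot: [0.001, 0.424, 0.906, 0.003]
contact_force: [0.2, 0.1, -0.0]
grip_width: 0.0854
```

Run:
```python
from workcell import ctrl,vision;from h import *
s=ctrl.sense()
A=vision.get_image("top");B=vision.get_image("scene");W=vision.get_image("wrist")
cv2.imwrite("pics/top9.png",A["pixels"][:,:,::-1]);cv2.imwrite("pics/scene9.png",B["pixels"][:,:,::-1]);cv2.imwrite("pics/w12.png",W["pixels"][:,:,::-1])
for n,im in (("top",A),("scene",B)):
  for c in H:
    for a,ce,m in blobs(im,c,30): 
      if a<200: print(n,c,a,ce.round(1),plane(im,[ce],.09)[0].round(3))
print(s["clock"],s["tcp_pos"],s["contact_force"])
```

```text
top red 75 [324.4 219. ] [ 0.461 -0.142  0.09 ]
top green 90 [423.4 198.3] [ 0.524 -0.411  0.09 ]
scene red 111 [370.  167.4] [0.6   0.222 0.09 ]
scene red 137 [223.  239.5] [ 0.463 -0.142  0.09 ]
scene yellow 106 [380.2 101.4] [0.497 0.425 0.09 ]
scene blue 51 [305.8  98.6] [0.338 0.314 0.09 ]
30.075 [0.49908555 0.42585874 0.20503393] [ 0.18255395  0.13932634 -0.01266205]
```

View pics/scene9.png

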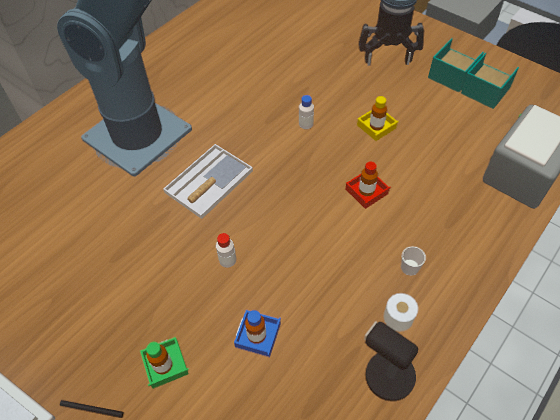

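View pics/w12.png

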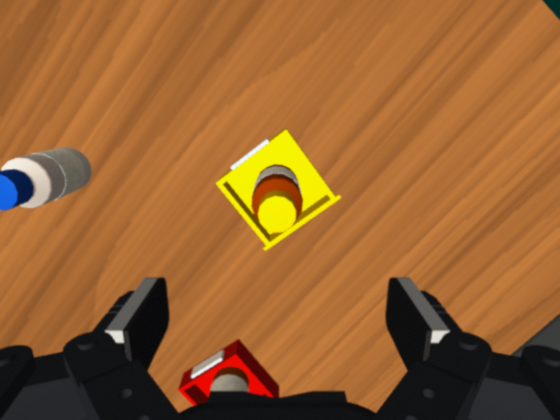

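View pics/top9.png

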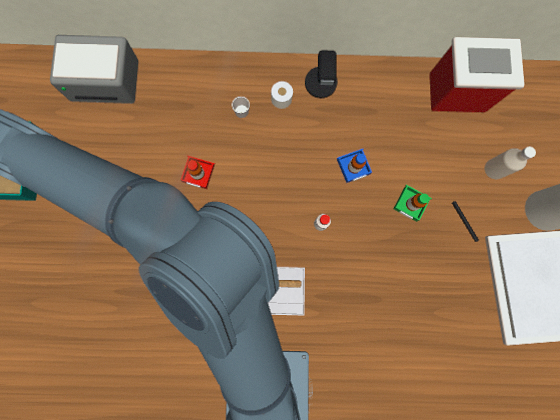

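The scene view shows all four amber bottles upright in matching bins: yellow (379,113), red (369,177), blue (256,327) and green (158,357). The whites are at the same pixels as at the start, and the gripper is clear.

```bash
python3 -c "
from workcell import ctrl
print(ctrl.job_done())"
```

```text
the job is handed in; nothing more can be done
None
```

All four amber bottles are standing upright in the bins that match their caps, and I handed the job in at about 30 s on the clock. The hand-in reports no verdict.

- **Amber bottles:** in the last pictures, the red, green and yellow caps measured within about 7 mm of their bin centres. I did not measure blue's cap separately there, because its mask merged with the bin. Blue's position rests on the picture taken after release and its upright look in the scene view, which put it within a few millimetres of centre.
- **White bottles:** both read within about 1 mm of where they stood at the start. The blue-capped one was hidden from the top camera by the arm, so only the scene camera confirms it.
- **Gripper:** it was open, about 0.2 m above the counter and touching nothing. The tool force read about 0.2 N.

No check failed. The bin centres from the different views disagreed by up to about 9 mm, mainly because the scene camera also sees the bins' outer walls. I used the top and wrist camera values, which agreed within about 5 mm.

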